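Stroke down the flags of a cured candle row

TASK

The row of candles on the curing rack has set, so mark it as ready: put your fingertips low over the blue end of the flag strip and stroke lightly along the strip to its other end in one low pass, folding the five raised orange flags down flat one after another, without lifting away from the strip on the way. Pick nothing up, leave the candles and everything else where they stand, and finish clear of the rack.

Things in the scene. Friction and masses are not known exactly. Their poses are not given: they have to be found in the camera images.
- rack: Fixed curing rack: plywood board 170 mm (x) by 480 mm (y), 12 mm thick, on the table; along its far edge a straight flag strip, 32 mm wide, top 23 mm above the table. Origin: on the table under the strip's centreline. +y runs along the strip from its blue end to the other end, x across it, z up; candles stand on the -x side. Its yaw varies up to 0.4 rad.
- row_start (a point): On the strip's centreline, on its top face (23 mm above the table), on the 35 mm long blue block that ends the strip: the stroke starts here. It is 50 mm before the hinge of the first flag.
- row_end (a point): On the strip's centreline, top face (23 mm above the table), near the bare end, 432 mm along rack +y from row_start and 28 mm past the tip of the last flag when folded.
- flag1 (a joint): Flag 1 from the blue end: orange plate 34 x 26 x 3 mm. Hinge across the strip 50 mm from row_start along rack +y, 25.5 mm above the table, flag pointing to +y. Value: rad above flat; 0 = flat (stop; top 27 mm above table), starts 0.5 to 0.95, max 1.2. Stays where left (0.02 N m, 1 to 4 N). Fingertips passing to +y a few mm over flat height fold it; pushed to -y it rises.
- flag2 (a joint): Flag 2 from the blue end: orange plate 34 x 26 x 3 mm. Hinge across the strip 130 mm from row_start along rack +y, 25.5 mm above the table, flag pointing to +y. Value: rad above flat; 0 = flat (stop; top 27 mm above table), starts 0.5 to 0.95, max 1.2. Stays where left (0.02 N m, 1 to 4 N). Fingertips passing to +y a few mm over flat height fold it; pushed to -y it rises.
- flag3 (a joint): Flag 3 from the blue end: orange plate 34 x 26 x 3 mm. Hinge across the strip 210 mm from row_start along rack +y, 25.5 mm above the table, flag pointing to +y. Value: rad above flat; 0 = flat (stop; top 27 mm above table), starts 0.5 to 0.95, max 1.2. Stays where left (0.02 N m, 1 to 4 N). Fingertips passing to +y a few mm over flat height fold it; pushed to -y it rises.
- flag4 (a joint): Flag 4 from the blue end: orange plate 34 x 26 x 3 mm. Hinge across the strip 290 mm from row_start along rack +y, 25.5 mm above the table, flag pointing to +y. Value: rad above flat; 0 = flat (stop; top 27 mm above table), starts 0.5 to 0.95, max 1.2. Stays where left (0.02 N m, 1 to 4 N). Fingertips passing to +y a few mm over flat height fold it; pushed to -y it rises.
- flag5 (a joint): Flag 5 from the blue end: orange plate 34 x 26 x 3 mm. Hinge across the strip 370 mm from row_start along rack +y, 25.5 mm above the table, flag pointing to +y. Value: rad above flat; 0 = flat (stop; top 27 mm above table), starts 0.5 to 0.95, max 1.2. Stays where left (0.02 N m, 1 to 4 N). Fingertips passing to +y a few mm over flat height fold it; pushed to -y it rises.
- candle1: A loose candle beside flag 1: black tin 72 mm across and 55 mm tall with white wax, about 0.25 kg, standing on the board about 75 mm from the strip's centreline on the rack's -x side. Origin: centre of its underside (12 mm above the table). To be left alone.
- candle2: A loose candle beside flag 2: black tin 72 mm across and 55 mm tall with white wax, about 0.25 kg, standing on the board about 75 mm from the strip's centreline on the rack's -x side. Origin: centre of its underside (12 mm above the table). To be left alone.
- candle3: A loose candle beside flag 3: black tin 72 mm across and 55 mm tall with white wax, about 0.25 kg, standing on the board about 75 mm from the strip's centreline on the rack's -x side. Origin: centre of its underside (12 mm above the table). To be left alone.
- candle4: A loose candle beside flag 4: black tin 72 mm across and 55 mm tall with white wax, about 0.25 kg, standing on the board about 75 mm from the strip's centreline on the rack's -x side. Origin: centre of its underside (12 mm above the table). To be left alone.
- candle5: A loose candle beside flag 5: black tin 72 mm across and 55 mm tall with white wax, about 0.25 kg, standing on the board about 75 mm from the strip's centreline on the rack's -x side. Origin: centre of its underside (12 mm above the table). To be left alone.
- oil_bottle: Loose amber bottle 56 mm across, 140 mm tall, on the table left of the rack; origin under its centre. To be left alone.
- lid_stack: Loose stack of tin lids, 76 mm across, 47 mm tall, on the table right of the rack; origin under its centre. To be left alone.
- spatula: Loose spatula, 280 mm long, lying flat on the table right of the rack, at most 20 mm high; wooden handle, steel blade 65 mm wide; origin under the middle of its length, x towards the blade. To be left alone.

How it is judged:
By the outcome, as a careful person would: the job done as asked, in the order asked, and still so for the second after the job is handed in, with the robot touching nothing.
It also fails if it takes over 46 s, if anything falls off the work surface, if the arm or the gripper's body presses on something with over 40 N, if the wrist force passes 120 N, or if a joint passes its speed limit or range.

ROBOT

A 6-joint arm with a two-finger parallel gripper is mounted at the origin on the work surface. World frame = base frame: x ahead of the robot, y to its left, z up, the work surface at z = 0. Lengths are in mm, angles in rad, forces in N, time in s.
With the tool pointing down it reaches from about 350 to 775 mm from the base axis. Payload 5.5 kg.
Tool frame: the origin (TCP) lies between the finger pads, 19 mm behind the fingertips; this is the grasp point; z points along the fingers, y is the line along which they close (so a half turn about z gives the same grasp; the last joint's range is limited). The gripper opens to 85 mm and grips with 20 to 120 N. Pads are 22 mm wide; open, the fingers measure 114 mm over their backs; the gripper's body (76 mm by 85 mm) begins 54 mm behind the grasp point. The pads swing forward as they close: fully open they stand 13 mm farther back than shut.
Start: joints at [-1.279, 0.313, 0.046, 1.304, 0, 1.431], TCP at [240.642, -522.266, 250.023] pointing down, gripper open.
Joint ranges: [-2.76, 2.76], [-0.86, 1.69], [-1.03, 1.26], [-2.2, 2.34], [-1.47, 1.5], [-3.14, 3.14]. Speed limits (rad/s): [2.57, 2.57, 3.14, 3.14, 3.14, 3.14].

INTERFACE

Orientations are given as a rotation vector (axis times angle).
In Python, from cell import * gives the robot as it stands. The module is installed in compiled form; this text tells all that it offers.
- The arm moves only by the shell command python3 -m pendant 'ROWS'. ROWS is JSON, one flat list of numbers, 7 for each row, row after row: the shift along the tool's x, y, z in cm, then the turn, a rotation vector about the tool's x, y, z in degrees, then the finger opening in cm, from 0 to 8.54. A call has 1 to 20 rows; each row shifts and turns the commanded pose from where the row before left it, along the tool's axes as they then stand; what a row does not reach is not made up. A row lasts 1/8 s, in which the tool goes at most 62.5 mm and 10.7 degrees, less where a joint would pass 70% of its speed; a pose out of reach is approached as far as the arm can. A call with a gripper value outside its range is refused whole. The fingers move at their own pace and stop on an object; the grip force is fixed at half the most. Time passes only in rows, so rows that do not move let the fingers close. It gives the time, the measured TCP pose, the force, the opening and the grip force at its end, in the units of the state.
- get_state(): the state, without advancing time (a new reading comes with each control period).
- snapshot(name): name is "scene" or "top" or "wrist"; returns the picture (400x640x3 uint8, blue, green, red); there is no depth.
- camera_params(name): a dict with "fovy" (degrees; the focal length in pixels is half the picture's height over the tangent of half this angle, whatever the lens; pixels are square), "cx", "cy" (the principal point, pixels), "xyz" and "orientation" of the camera in the world; the wrist camera has in their place "tool_from_camera" (4x4, takes a point from camera to tool coordinates, whose origin is the TCP and whose axes are the flange's). Camera axes: x right, y down, z forward; pixel columns grow to the right and rows downward; lengths in mm; the calibration is good to about 2 mm. A picture is of the moment at which its call begins: read the wrist's pose just before it. camera_params takes no time and is no camera call.
- hand_in(): hands the job in; it is judged then, once.
The state is a dict: "time_s": time; "qpos": joint angles; "qd": joint speeds; "joint_torque": joint torques, N m; "tool_pos": TCP position; "tcp_rot": TCP orientation; "ft_force": force on the tool from outside, world axes, zero at the start; "torque": the same for the moment, N m; "gripper_width": finger opening in mm; "grip_force": force on a finger pad.
Only numpy, scipy, OpenCV 4.12 (cv2) and the standard library are available. Lean on these libraries where they do the work, as an engineer would, in place of code of your own. Each camera call takes 0.05 s, during which the arm holds its last target. There are 200 camera calls.

## Working session

There is one attempt and no reset: what is moved stays moved. The work goes in short steps, Python scripts to look and compute and a shell command to move; the robot and the scene stay as the last step left them, time stands still between calls to the robot, and variables do not carry over. Pictures are saved under pics/ and viewed, at most 10 in all, crops included, and the job is handed in when it is done.

```bash
mkdir -p pics; python3 - <<'E'
from cell import *
import cv2
s=get_state();print(s['tool_pos'],s['tcp_rot'],s['gripper_width'],s['time_s'])
for n in("top","scene"):
    im=snapshot(n);cv2.imwrite(f"pics/{n}0.png",im);print(n,camera_params(n))
E
```

```text
[ 240.50119923 -521.7764355   249.11118353] [-3.06691956e+00 -6.72644330e-01  1.93173439e-04] 85.27977852437144 0.0
top {'fovy': 44.42040734917521, 'cx': 322.5819926081911, 'cy': 195.6283577355281, 'xyz': array([ 333.1460364 ,  -28.27733511, 1786.9093639 ]), 'orientation': array([-2.13771975,  2.18926801, -0.10805766])}
scene {'fovy': 55.34402059434719, 'cx': 318.6217696296507, 'cy': 189.90024483936008, 'xyz': array([ 896.64247039, -487.79467209, 1085.81365526]), 'orientation': array([-2.4880248 , -0.8644956 ,  0.22821373])}
```

View pics/top0.png

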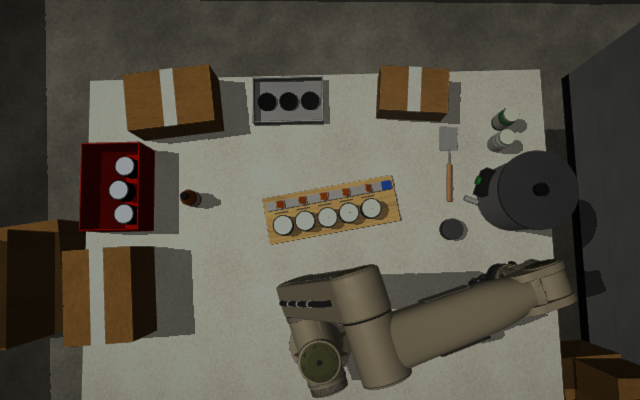

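View pics/scene0.png

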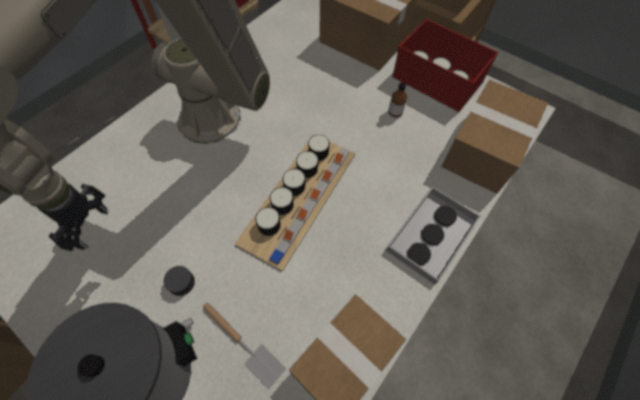

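The top view shows the rack with its blue block at about (387,185). The strip runs left to about (270,205), with candles on the near side. The bottle is at (190,198), the lids at (453,230) and the spatula at (449,165). The scene view agrees: blue at (277,257), far end at (340,155).

```bash
cat > h.py <<'E'
from cell import *
import cv2,numpy as np
from scipy.spatial.transform import Rotation as R
def ray(name,px,z,st=None):
    c=camera_params(name);f=200/np.tan(np.radians(c['fovy']/2))
    d=np.array([(px[0]-c['cx'])/f,(px[1]-c['cy'])/f,1])
    if 'xyz' in c: o=np.array(c['xyz']);M=R.from_rotvec(c['orientation']).as_matrix()
    else:
        T=np.array(c['tool_from_camera']);Rt=R.from_rotvec(st['tcp_rot']).as_matrix()
        o=st['tool_pos']+Rt@T[:3,3];M=Rt@T[:3,:3]
    d=M@d;return o+d*(z-o[2])/d[2]
def blobs(im,lo,hi,amin):
    m=cv2.inRange(cv2.cvtColor(im,cv2.COLOR_BGR2HSV),lo,hi)
    n,l,s,c=cv2.connectedComponentsWithStats(m);return [(c[i],s[i]) for i in range(1,n) if s[i][4]>=amin],l
E
python3 - <<'E'
from h import *
for n in("top","scene"):
    im=cv2.imread(f"pics/{n}0.png")
    for nm,lo,hi,z in(("blue",(105,120,50),(130,255,255),23),("orange",(3,150,60),(14,255,255),33),("candle",(0,0,140),(180,60,255),67)):
        for c,s in blobs(im,lo,hi,8)[0]:
            p=ray(n,c,z)
            if 380<p[0]<750 and -350<p[1]<350 and s[4]<900: print(n,nm,c.round(1),s[4],p.round(1))
im=cv2.imread("pics/top0.png")[165:255,250:410];cv2.imwrite("pics/c0.png",cv2.resize(im,None,fx=5,fy=5,interpolation=cv2.INTER_CUBIC))
print(camera_params("wrist"))
E
```

```text
top blue [385.7 184.9] 75 [ 555.3 -248.5   23. ]
top orange [367.8 187.2] 36 [ 547.2 -182.8   33. ]
top orange [345.4 191.9] 46 [ 532.1 -101.3   33. ]
top orange [323.4 195.9] 49 [519.3 -22.   33. ]
top orange [302.  199.9] 47 [507.   55.5  33. ]
top orange [279.7 203.8] 49 [494.6 136.   33. ]
top candle [370.9 207.9] 231 [ 469.5 -188.    67. ]
top candle [348.5 212.3] 235 [ 455.8 -109.    67. ]
top candle [327.2 217. ] 235 [441.1 -33.5  67. ]
top candle [304.6 220.5] 238 [430.6  46.2  67. ]
top candle [282.5 224.8] 241 [417.4 123.9  67. ]
scene blue [276.5 256.1] 95 [ 559.2 -253.    23. ]
scene orange [338.2 157.4] 34 [494.1 134.6  33. ]
scene orange [326.5 175. ] 36 [506.  55.  33.]
scene orange [314.7 193.6] 39 [519.3 -23.6  33. ]
scene orange [301.9 213.3] 43 [ 531.9 -102.9   33. ]
scene orange [287.9 234.6] 40 [ 544.4 -183.4   33. ]
scene candle [329.7 165.2] 10 [503.9  73.3  67. ]
scene candle [317.4 184.5] 15 [517.9  -8.   67. ]
scene candle [305.5 203.3] 21 [530.8 -82.2  67. ]
scene candle [291.7 222.7] 11 [ 540.  -157.6   67. ]
scene candle [278.5 243. ] 10 [ 551.7 -229.7   67. ]
{'fovy': 71.75586255504687, 'cx': 322.00830455060355, 'cy': 202.4244898686581, 'tool_from_camera': array([[ 1.38044433e-05, -9.45195558e-01, -3.26504757e-01,
         8.43885752e+01],
       [ 9.99999167e-01,  4.34530201e-04, -1.21563798e-03,
        -3.02816871e-01],
       [ 1.29089180e-03, -3.26504468e-01,  9.45194777e-01,
        -1.24718661e+02],
       [ 0.00000000e+00,  0.00000000e+00,  0.00000000e+00,
         1.00000000e+00]])}
```

View pics/c0.png

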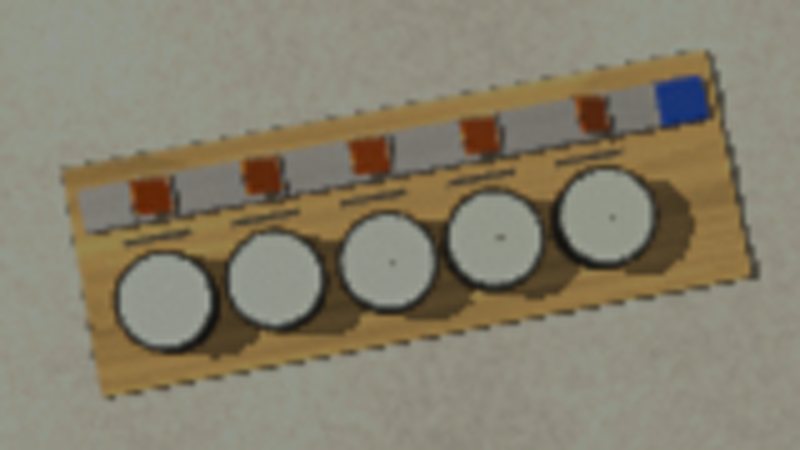

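```bash
python3 -m pendant '[4,-1.15,0,0,0,0,0, 4,-1.15,0,0,0,0,0, 4,-1.15,0,0,0,0,0, 4,-1.15,0,0,0,0,0, 4,-1.15,0,0,0,0,0, 4,-1.15,0,0,0,0,0, 4,-1.15,0,0,0,0,0, 4,-1.15,0,0,0,0,0, 4,-1.15,0,0,0,0,0, 4,-1.15,0,0,0,0,0, 0,0,0,0,0,-9.35,0, 0,0,0,0,0,-9.35,0, 0,0,0,0,0,-9.35,0, 0,0,0,0,0,-9.35,0, 0,0,0,0,0,-9.35,0, 0,0,0,0,0,-9.35,0, 0,0,0,0,0,-9.35,0, 0,0,0,0,0,-9.35,0, 0,0,0,0,0,0,0, 0,0,0,0,0,0,0]'
python3 - <<'E'
from h import *
s=get_state();im=snapshot("wrist");cv2.imwrite("pics/w0.png",im)
M=R.from_rotvec(s['tcp_rot']).as_matrix();print(s['tool_pos'],M.round(4),s['ft_force'],s['gripper_width'],s['qpos'].__repr__())
for nm,lo,hi,z in(("blue",(105,120,40),(130,255,255),23),("orange",(3,150,50),(14,255,255),33)):
    for c,t in blobs(im,lo,hi,60)[0]: print(nm,c.round(1),t,ray("wrist",c,z,s).round(1))
E
```

```text
time_s: 2.6
tool_pos: [555.7, -250.3, 249.7]
tcp_rot: [-2.032, -2.395, 0.0]
ft_force: [0.1, 0.8, 0.3]
gripper_width: 0.1
grip_force: 0.0
[ 555.66792105 -250.34503691  249.69004112] [[-1.631e-01  9.866e-01 -5.000e-04]
 [ 9.866e-01  1.631e-01  3.000e-04]
 [ 3.000e-04 -5.000e-04 -1.000e+00]] [0.10487984 0.79555237 0.32885978] 0.12622564680087334 array([-5.54917696e-01,  3.82176551e-01,  1.43952469e-01,  1.33313798e+00,
       -4.47450647e-05,  8.52035068e-01])
blue [322.1 175.4] [311 163  24  26 603] [ 555.5 -249.5   23. ]
orange [322.7  42.2] [311  27  24  32 696] [ 531.5 -100.6   33. ]
orange [322.4 121.8] [312 113  22  20 402] [ 544.9 -182.9   33. ]
```

View pics/w0.png

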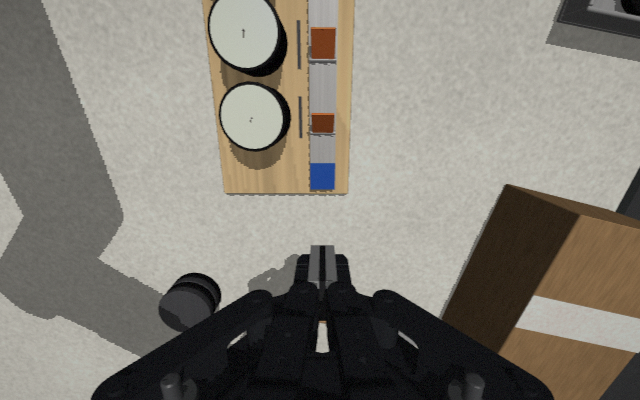

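Strip and tool are aligned: blue centre at (322,175), flags at column 322–323, fingertips at (323,247). I'm descending over the blue block.

```bash
python3 -m pendant '[0,0,3,0,0,0,0, 0,0,3,0,0,0,0, 0,0,3,0,0,0,0, 0,0,3,0,0,0,0, 0,0,3,0,0,0,0, 0,0,2,0,0,0,0, 0,0,1,0,0,0,0, 0,0,0.5,0,0,0,0, 0,0,0,0,0,0,0, 0,0,0,0,0,0,0]'
python3 - <<'E'
from h import *
s=get_state();im=snapshot("wrist");cv2.imwrite("pics/w1.png",im)
M=R.from_rotvec(s['tcp_rot']).as_matrix();print(s['tool_pos'],M[:,2].round(4),s['ft_force'])
for nm,lo,hi,z in(("blue",(105,120,40),(130,255,255),23),("orange",(3,150,50),(14,255,255),33)):
    for c,t in blobs(im,lo,hi,60)[0]: print(nm,c.round(1),t,ray("wrist",c,z,s).round(1))
E
```

```text
time_s: 3.9
tool_pos: [556.4, -250.8, 65.9]
tcp_rot: [2.028, 2.397, 0.0]
ft_force: [0.2, -1.2, 0.5]
gripper_width: 0.1
grip_force: 0.0
[ 556.38030511 -250.75489849   65.92824401] [ 1.4e-03 -9.0e-04 -1.0e+00] [ 0.16860288 -1.21267739  0.48047958]
blue [320.9 232.8] [ 298  216   48   41 1601] [ 554.8 -245.5   23. ]
orange [321.8 137.4] [ 296  119   53   40 1869] [ 544.9 -183.    33. ]
```

View pics/w1.png

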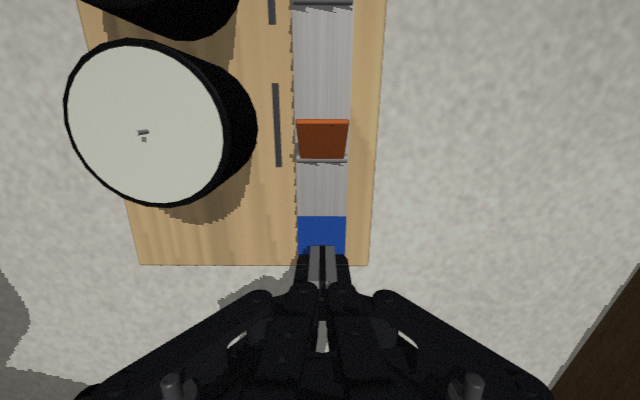

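The fingertips are over the blue block at (322,250). Flag 1's hinge is at row 160 and the blue block's front edge at row 216.

```bash
python3 - <<'E'
from h import *
s=get_state();u=np.array([-.1631,.9866]);v=np.array([.9866,.1631])
for n,p,z in(("hinge",(322,160),25.5),("bluefront",(322,216),23),("stripL_far",(293,10),23),("stripR_far",(352,10),23),("L",(299,216),23),("R",(346,216),23)):
    q=ray("wrist",p,z,s)[:2]-s['tool_pos'][:2];print(n,"along",(q@u).round(1),"across",(q@v).round(1))
E
python3 -m pendant '[0,0,0.8,0,0,0,0, 0,0,0.4,0,0,0,0, 0,0,0.2,0,0,0,0, 0,0,0.1,0,0,0,0, 0,0,0,0,0,0,0, 0,0,0,0,0,0,0]'
```

```text
hinge along 54.7 across -0.1
bluefront along 17.5 across -0.0
stripL_far along 132.0 across -15.3
stripR_far along 132.1 across 15.2
L along 17.5 across -15.0
R along 17.5 across 15.6
time_s: 4.7
tool_pos: [555.9, -250.5, 50.2]
tcp_rot: [2.029, 2.398, 0.0]
ft_force: [-0.6, -0.2, -0.8]
gripper_width: 0.0
grip_force: 0.0
```

```bash
python3 -m pendant '[0,0,0.2,0,0,0,0, 0,0,0.2,0,0,0,0, 0,0,0.1,0,0,0,0, 0,0,0,0,0,0,0]'; for i in 1; do python3 -m pendant '[0,0,0.1,0,0,0,0, 0,0,0,0,0,0,0]'; done; python3 -m pendant '[0,0,0.1,0,0,0,0, 0,0,0,0,0,0,0]'
```

```text
time_s: 5.2
tool_pos: [555.7, -250.4, 44.8]
tcp_rot: [-2.029, -2.398, 0.0]
ft_force: [0.8, 0.4, 0.6]
gripper_width: 0.0
grip_force: 0.0
time_s: 5.45
tool_pos: [555.8, -250.4, 43.9]
tcp_rot: [-2.029, -2.399, 0.0]
ft_force: [0.6, -0.4, 0.4]
gripper_width: -0.0
grip_force: 0.0
time_s: 5.7
tool_pos: [555.8, -250.4, 42.9]
tcp_rot: [-2.029, -2.398, 0.0]
ft_force: [0.9, -0.8, 1.7]
gripper_width: 0.1
grip_force: 0.0
```

```bash
python3 -m pendant '[0,0,0.05,0,0,0,0, 0,0,0,0,0,0,0]'; python3 -m pendant '[0,0,0.05,0,0,0,0, 0,0,0,0,0,0,0]'
```

```text
time_s: 5.95
tool_pos: [555.8, -250.4, 42.5]
tcp_rot: [-2.029, -2.398, 0.0]
ft_force: [-0.1, 0.1, 0.0]
gripper_width: -0.3
grip_force: 0.0
time_s: 6.2
tool_pos: [555.8, -250.4, 42.0]
tcp_rot: [2.029, 2.398, -0.0]
ft_force: [-0.2, 0.3, -0.3]
gripper_width: 0.4
grip_force: 0.0
```

```bash
python3 -m pendant '[0,0,0.05,0,0,0,0, 0,0,0,0,0,0,0]'; python3 -m pendant '[0,0,0.05,0,0,0,0, 0,0,0,0,0,0,0]'
```

```text
time_s: 6.45
tool_pos: [555.9, -250.5, 41.8]
tcp_rot: [2.029, 2.398, -0.0]
ft_force: [-0.9, 0.3, 2.7]
gripper_width: -0.1
grip_force: 1.5
time_s: 6.7
tool_pos: [555.9, -250.5, 41.8]
tcp_rot: [2.029, 2.398, -0.0]
ft_force: [-1.8, 1.1, 6.2]
gripper_width: 0.2
grip_force: 3.2
```

Contact with the strip top is at TCP z 41.8, so tip height = TCP z − 18.8. I'm lifting to tip z of about 29 and starting the stroke.

```bash
python3 -m pendant '[0,0,-0.7,0,0,0,0, 0,0,0,0,0,0,0, 0.5,0,0,0,0,0,0, 1,0,0,0,0,0,0, 1,0,0,0,0,0,0, 1,0,0,0,0,0,0, 1,0,0,0,0,0,0, 1,0,0,0,0,0,0, 1,0,0,0,0,0,0, 1,0,0,0,0,0,0, 1,0,0,0,0,0,0, 1,0,0,0,0,0,0]'
python3 - <<'E'
from h import *
s=get_state();im=snapshot("wrist");cv2.imwrite("pics/w2.png",im)
print(s['tool_pos'],s['ft_force'],[(c.round(1),t) for c,t in blobs(im,(3,150,50),(14,255,255),60)[0]],ray("wrist",(322,80),25.5,s))
E
```

```text
time_s: 8.2
tool_pos: [539.7, -155.8, 47.8]
tcp_rot: [-2.028, -2.398, -0.0]
ft_force: [1.1, -0.4, -0.2]
gripper_width: -0.2
grip_force: 0.1
[ 539.69422162 -155.80828797   47.78688246] [ 1.05087514 -0.38026787 -0.23190039] [(array([325.9,  11. ]), array([ 297,    0,   59,   24, 1344], dtype=int32)), (array([324.4, 170.1]), array([ 297,  149,   56,   45, 2295], dtype=int32))] [523.54059888 -59.96050391  25.5       ]
```

View pics/w2.png

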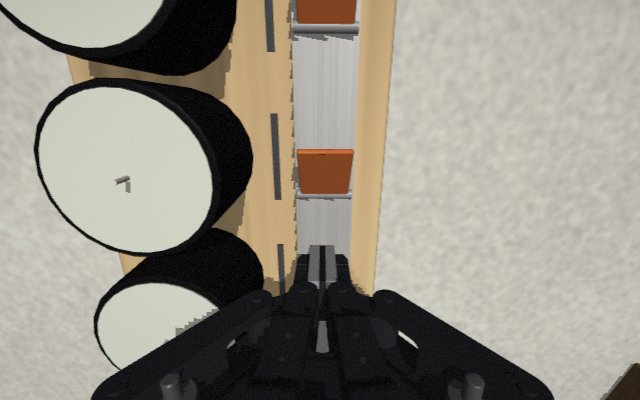

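Flag 1 is behind the fingers, and flags 2 and 3 are ahead at (324,170) and (326,11). The strip is about 1 mm to the right of the tool, so I'll trim slightly in +y.

```bash
python3 -m pendant '[1,0.01,0,0,0,0,0, 1,0.01,0,0,0,0,0, 1,0.01,0,0,0,0,0, 1,0.01,0,0,0,0,0, 1,0.01,0,0,0,0,0, 1,0.01,0,0,0,0,0, 1,0.01,0,0,0,0,0, 1,0.01,0,0,0,0,0, 1,0.01,0,0,0,0,0, 1,0.01,0,0,0,0,0, 1,0.01,0,0,0,0,0, 1,0.01,0,0,0,0,0, 1,0.01,0,0,0,0,0, 1,0.01,0,0,0,0,0, 1,0.01,0,0,0,0,0, 1,0.01,0,0,0,0,0, 1,0.01,0,0,0,0,0, 1,0.01,0,0,0,0,0]'
python3 - <<'E'
from h import *
s=get_state();im=snapshot("wrist");cv2.imwrite("pics/w3.png",im)
print(s['tool_pos'],s['ft_force'],[(c.round(1),t) for c,t in blobs(im,(3,150,50),(14,255,255),60)[0]])
E
```

```text
time_s: 10.5
tool_pos: [511.7, 21.8, 47.9]
tcp_rot: [-2.029, -2.398, 0.0]
ft_force: [0.6, -0.7, -0.0]
gripper_width: -0.2
grip_force: 0.0
[511.74460587  21.81262155  47.86903653] [ 0.60224009 -0.73385879 -0.0030147 ] [(array([323.9,  34.2]), array([ 292,    0,   66,   72, 4289], dtype=int32)), (array([322.5, 209.9]), array([ 296,  194,   54,   33, 1588], dtype=int32)), (array([321.9, 327.9]), array([318, 321,   9,  15, 118], dtype=int32))]
```

View pics/w3.png

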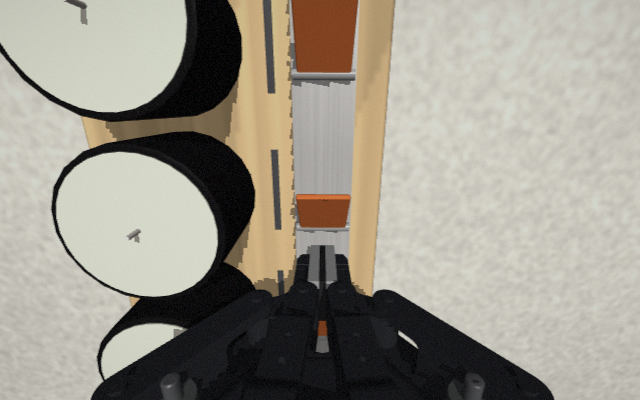

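Flag 3 lies folded behind the fingers. Flags 4 and 5 are ahead at (322,210) and (324,34), and the strip is centred.

```bash
python3 -m pendant '[1,0.005,0,0,0,0,0, 1,0.005,0,0,0,0,0, 1,0.005,0,0,0,0,0, 1,0.005,0,0,0,0,0, 1,0.005,0,0,0,0,0, 1,0.005,0,0,0,0,0, 1,0.005,0,0,0,0,0, 1,0.005,0,0,0,0,0, 1,0.005,0,0,0,0,0, 1,0.005,0,0,0,0,0, 1,0.005,0,0,0,0,0, 1,0.005,0,0,0,0,0, 1,0.005,0,0,0,0,0, 1,0.005,0,0,0,0,0, 1,0.005,0,0,0,0,0, 1,0,0,0,0,0,0, 0,0,0,0,0,0,0, 0,0,0,0,0,0,0]'
```

```text
time_s: 12.8
tool_pos: [486.2, 179.0, 47.9]
tcp_rot: [2.029, 2.399, -0.0]
ft_force: [0.2, -0.7, 0.6]
gripper_width: -0.1
grip_force: 0.0
```

```bash
python3 -m pendant '[0,0,-0.5,0,0,0,0, 0,0,-1.5,0,0,0,0, 0,0,-3,0,0,0,0, 0,0,-3,0,0,0,0, 0,0,-3,0,0,0,0, 0,0,-3,0,0,0,0, 0,0,-3,0,0,0,0, 0,0,-3,0,0,0,0, 2,0,0,0,0,0,0, 3,0,0,0,0,0,0, 3,0,0,0,0,0,0, 3,0,0,0,0,0,0, 2,0,0,0,0,0,0, 0,0,0,0,0,0,0, 0,0,0,0,0,0,0]'
python3 - <<'E'
from h import *
for n in("top","scene"):
    im=snapshot(n);cv2.imwrite(f"pics/{n}1.png",im)
    for nm,lo,hi,z in(("orange",(3,150,60),(14,255,255),27),("candle",(0,0,140),(180,60,255),67)):
        for c,s in blobs(im,lo,hi,20)[0]:
            p=ray(n,c,z)
            if 380<p[0]<750 and -350<p[1]<350 and s[4]<900: print(n,nm,c.round(1),s[4],p.round(1))
a=cv2.imread("pics/top1.png")[165:255,250:410];b=cv2.imread("pics/scene1.png")[120:280,220:370]
a=cv2.resize(a,(480,270),interpolation=2);b=cv2.resize(b,(300,320),interpolation=2)
a=cv2.copyMakeBorder(a,0,50,0,0,0);cv2.imwrite("pics/f.png",np.hstack([a,b]))
E
```

```text
time_s: 14.68
tool_pos: [464.7, 306.7, 248.2]
tcp_rot: [2.029, 2.398, -0.0]
ft_force: [0.7, -0.0, -0.4]
gripper_width: -0.1
grip_force: 0.0
top orange [366.1 188.3] 60 [ 543.9 -177.    27. ]
top orange [344.3 192.3] 61 [531.4 -97.8  27. ]
top orange [322.6 196.3] 62 [518.6 -18.9  27. ]
top orange [300.9 200.4] 62 [505.8  59.8  27. ]
top orange [279.  204.3] 60 [493.5 139.1  27. ]
top candle [370.9 207.9] 228 [ 469.5 -188.1   67. ]
top candle [351.5 209.3] 98 [ 466.1 -119.7   67. ]
top candle [283.9 231. ] 32 [395.4 119.4  67. ]
scene orange [338.6 158.2] 26 [494.7 136.7  27. ]
scene orange [327.3 175.7] 33 [507.4  57.6  27. ]
scene orange [315.5 194.2] 40 [520.6 -21.2  27. ]
scene orange [302.7 213.9] 43 [ 533.2 -100.5   27. ]
scene orange [289.3 234.5] 48 [ 545.5 -179.    27. ]
scene candle [297.5 183.1] 20 [466.  -42.5  67. ]
scene candle [281.  200.8] 123 [ 466.9 -121.8   67. ]
scene candle [304.9 205.3] 21 [533.8 -88.8  67. ]
scene candle [266.8 217.5] 303 [ 471.2 -190.5   67. ]
```

View pics/f.png

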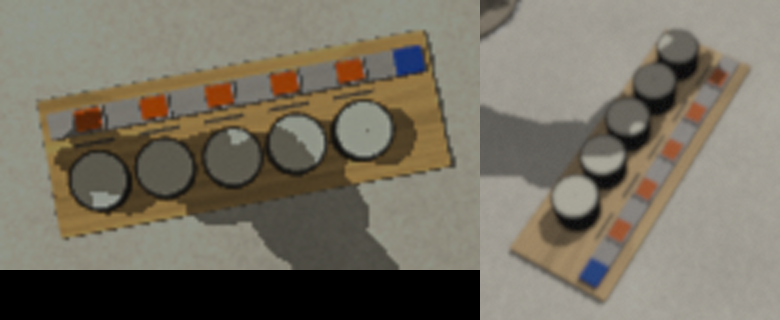

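All five flags lie flat with equal areas (60–62 px), the candles stand in place (only shaded by the arm), and the arm is clear of the rack.

```bash
python3 -c "
from cell import *
print(hand_in())"
```

```text
the job is handed in; nothing more can be done
None
```

I stroked the strip once from the blue end to the bare end; the final pictures show all five flags flat and the candles in place, and I handed the job in at about 15 s with the arm clear of the rack (no verdict was returned).

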